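# Dock a photomask frame and lock it with the click knob

### The job

Push the photomask frame along the table into the loading dock until it is fully home against the lock box wall, flat between the rails. Then turn the red lock knob on the sloping panel clockwise until it clicks past its detent and stays locked at the green dot. Leave the other items on the table where they are.

Things in the scene. Friction and masses are not known exactly. Their poses are not given: they have to be found in the camera images.
- mask_frame: Photomask frame: loose flat white square, 120 x 120 x 18 mm, amber glass in its top, 0.4 kg, no handle (too wide to grasp: push its edge). Origin: centre of its underside; x, y square to its edges, z up. Starts 180 to 240 mm from home towards the dock's -y, up to 25 mm off the dock's centre line, turned up to 0.25 rad from the dock's axes.
- dock_home (a point): Fixed point on the table where the frame's origin must come, with the dock's axes: x away from the robot, y into the dock, z up. Yellow square outline between two steel rails 15 mm tall, 132 mm apart in x, from y = -28 to +60 mm; from there to y = -66 mm they flare to 156 mm. The frame slides in along +y until its leading edge meets the lock box wall at y = +60 mm.
- lock_box (a point): Foot of the silver lock box beyond the dock, fixed, axes as dock_home: the point under its middle, 125 mm in y from dock_home. The box spans 130 x 130 mm; its black-faced top slopes at 30 deg, 40 mm high on the robot's side, 115 mm on the far side.
- jaw_tip (a point): Middle of the underside of the brass clamp jaw on the lock box wall, 44 mm in x, reaching 30 mm over the dock; 30 mm above the table when unlocked (the frame passes under it), it comes down to 18.5 mm as the knob is turned to locked.
- knob_grip (a point): Point on the red lock knob's axis at grip height. z: its axis, square to the panel, leaning 30 deg from vertical towards the robot; x: along the grip bar to its white pointer line; turns with the knob. Bar 46 mm long, 14 mm wide, from 24 mm below this point to 9 mm above, on a disc 48 mm across; panel 33 mm below. Lies at (-16.5, 125, 106) mm from dock_home.
- lock_knob (a joint): Knob angle (rad), growing clockwise seen facing the panel. 0 = unlocked: pointer at the white dot, up and left seen from the robot; 1.2 = locked: pointer at the green dot, up and right; end stops at both. Spring detent with its crest at 0.6 (up to 0.2 Nm to turn): short of it the knob springs back to 0, past it it clicks on to 1.2 and stays.
- eyepiece: Bystander: spare microscope eyepiece, dark metal, standing, 38 mm across, 52 mm tall; origin at the centre of its underside
- tweezers: Bystander: steel wafer tweezers lying flat, 122 mm long, 5 mm thick; origin at the centre of its underside
- solvent_bottle: Bystander: amber bottle with white cap, 56 mm across, 130 mm tall; origin at the centre of its underside
- wafer_case: Bystander: flat round blue wafer case, 90 mm across, 24 mm tall; origin at the centre of its underside
- screwdriver: Bystander: small screwdriver lying flat, orange handle, 160 mm long, 26 mm thick; origin at mid-length on the table side
- resist_jar: Bystander: white jar with green lid, 60 mm across, 70 mm tall; origin at the centre of its underside
- mask_box: Bystander: flat pale plastic box, 110 x 110 x 30 mm; origin at the centre of its underside
Not all that is in view belongs to the job. Several things have the shape of the mask_frame; the one meant has the colours described above.

How it is judged (in metres and radians):
On the way, in this order (a step that is already met when the one before it is completed fails the run):
1. the frame is fully home in the dock (y of mask_frame in the frame of dock_home between -0.006 and 0.006 m and x of mask_frame in the frame of dock_home between -0.008 and 0.008 m and z of mask_frame in the frame of dock_home below 0.005 m and angle between the y axis of mask_frame and the y axis of dock_home, either way round below 0.08 rad), for 0.2 s.
2. the knob has clicked over to locked (value of joint lock_knob above 1.05 rad), for 0.2 s.
At the end, for the whole second after the job is handed in: The frame lies flat and at rest at dock_home (within 6 mm along the dock, 8 mm across, square to within 0.08 rad) and the lock knob stays past 1.05 rad (locked). The knob was turned only after the frame was home (all of step 1 and value of joint lock_knob above 1.05 rad and linear speed of mask_frame below 0.01 m/s); the robot touches nothing.
It fails at once if a bystander was moved more than 25 mm (distance of any of eyepiece, tweezers, solvent_bottle, wafer_case, screwdriver, resist_jar, mask_box from where it was at the start of the episode above 0.025 m).
It also fails if it takes over 59 s, if anything falls off the work surface, if the arm or the gripper's body presses on something with over 40 N, if the wrist force passes 120 N, or if a joint passes its speed limit or range.

### The arm

A 6-joint arm with a two-finger parallel gripper is mounted at the origin on the work surface. World frame = base frame: x ahead of the robot, y to its left, z up, the work surface at z = 0. Lengths are in mm, angles in degrees, forces in N, time in s.
With the tool pointing down it reaches from about 300 to 850 mm from the base axis. Payload 4.2 kg.
Tool frame: the origin (TCP) lies midway between the tips of the shut fingers; the grasp point (between the pads) lies 19 mm behind it; z points along the fingers, y is the line along which they close (so a half turn about z gives the same grasp; the last joint's range is limited). The gripper opens to 91 mm and grips with 3 to 60 N. Pads are 32 mm wide; open, the fingers measure 118 mm over their backs; the gripper's body (76 mm by 178 mm) begins 60 mm behind the grasp point.
Start: joints at [-69.442, 18.312, 89.639, -0, 72.044, -1.146], TCP at [212.643, -534.253, 213.976] pointing down, gripper open.
Joint ranges: [-177.97, 177.97], [-48.28, 115.42], [12.27, 149.76], [-77.06, 257.06], [2.81, 150.46], [-146.56, 146.56]. Speed limits (degrees/s): [147.25, 147.25, 180, 180, 180, 180].

### API

Orientations are given as [roll, pitch, yaw] about the fixed x, y, z axes, in that order (R = Rz(yaw) Ry(pitch) Rx(roll)).
In Python, from workcell import state, grab_frame, camera_model, workorder gives the robot as it stands.
- The arm moves only by the tool carry_out, never from a script. Its argument "commands" is a list of rows, each a list of 7 numbers: the turn, a rotation vector about the tool's x, y, z in degrees, then the shift along the tool's x, y, z in mm, then the opening, from -1 (shut) to 1 (fully open). In form: [[ax, ay, az, dx, dy, dz, hand], ...]. A call has 1 to 20 rows; each row is the pose to reach, as a shift and turn from the pose commanded when the call began, along the tool's axes at that moment; what a row does not reach only later rows make up. A row lasts 1/10 s, in which the tool goes at most 50 mm and 8.59 degrees, less where a joint would pass 70% of its speed; a pose out of reach is approached as far as the arm can. A call with a gripper value outside its range is refused whole. The fingers move at their own pace and stop on an object; "force" is the grip in N (left out, the last holds). Time passes only in rows, so rows that repeat a pose let the fingers close. It gives the time, the measured TCP pose, the force, the opening and the grip force at its end, in the units of the state.
- state(): the state, without advancing time (a new reading comes with each control period).
- grab_frame(name): name is "side" or "top"; returns the picture (400x640x3 uint8, red, green, blue); there is no depth.
- camera_model(name): a dict with "fx", "fy", "cx", "cy" (pixels), "origin" and "rotation" of the camera in the world. Camera axes: x right, y up, looking along -z (the intrinsics and any distortion apply to the point x, -y, -z); pixel columns grow to the right and rows downward; lengths in mm; the calibration is good to about 2 mm. A picture is of the moment at which its call begins. camera_model takes no time and is no camera call.
- workorder.job_done(): hands the job in; it is judged then, once.
The state is a dict: "time_s": time; "qpos": joint angles; "qvel": joint speeds; "effort": joint torques, N m; "ee_pos": TCP position; "ee_rot": TCP orientation; "force": force on the tool from outside, world axes, zero at the start; "torque": the same for the moment, N m; "gripper_width": finger opening in mm; "gripper_force": force on a finger pad.
Only numpy, scipy, OpenCV 4.12 (cv2) and the standard library are available. Lean on these libraries where they do the work, as an engineer would, in place of code of your own. Each camera call takes 0.05 s, during which the arm holds its last target. There are 200 camera calls.

## Working session

There is one attempt and no reset: what is moved stays moved. The work goes in short steps, Python scripts to look and compute and a tool call to move; the robot and the scene stay as the last step left them, time stands still between calls to the robot, and variables do not carry over. Pictures are saved under pics/ and viewed, at most 10 in all, crops included, and the job is handed in when it is done.

Besides the shell and the picture viewer there is one more tool, called after "Request:" by a JSON object that holds its "api" and its "payload", one argument or row to a line. carry_out: Moves the arm, as the interface text tells. Its arguments: {"type":"object","properties":{"commands":{"type":"array"},"force":{"type":"number"}},"required":["commands"]}

```bash
mkdir -p pics; ls; python3 - <<'E'
from workcell import state, grab_frame, camera_model
import cv2
for n in("side","top"):
    cv2.imwrite(f"pics/{n}0.png",grab_frame(n)[:,:,::-1]); print(n,camera_model(n))
print(state())
E
```

```text
pics
side {'fx': 413.1789729528578, 'fy': 413.1789729528578, 'cx': 330.8002758664365, 'cy': 207.43491845112152, 'origin': array([ 47.86907118, 811.77031236, 896.90888088]), 'rotation': array([  49.67934398,   -1.15031297, -148.98300448])}
top {'fx': 493.59423885756775, 'fy': 493.59423885756775, 'cx': 318.86432837408404, 'cy': 192.1218984771302, 'origin': array([ 354.88561991,   -6.28264584, 1534.29858509]), 'rotation': array([  7.59160973,  -0.4973572 , -88.91548041])}
{'time_s': 0.1, 'qpos': array([-6.94418278e+01,  1.83482595e+01,  8.96984540e+01, -1.72878669e-03,
        7.20434242e+01, -1.14597423e+00]), 'qvel': array([-0.01686248, -0.12637006, -0.16220272,  0.09835359,  0.09982751,
       -0.01287266]), 'effort': array([-2.06644227e-04, -4.13331664e+01, -2.32510006e+01,  7.28645339e-02,
        4.21842153e-02, -4.40772283e-05]), 'ee_pos': array([ 212.47950151, -533.82669593,  213.20804597]), 'ee_rot': array([-1.79909847e+02, -1.59316805e-04,  2.17046806e+01]), 'force': array([ 0.15475266, -0.35650197,  0.23300088]), 'torque': array([-0.02541007,  0.01983053,  0.03808001]), 'gripper_force': 0.0, 'gripper_width': 91.06994511604245}
```

View pics/top0.png

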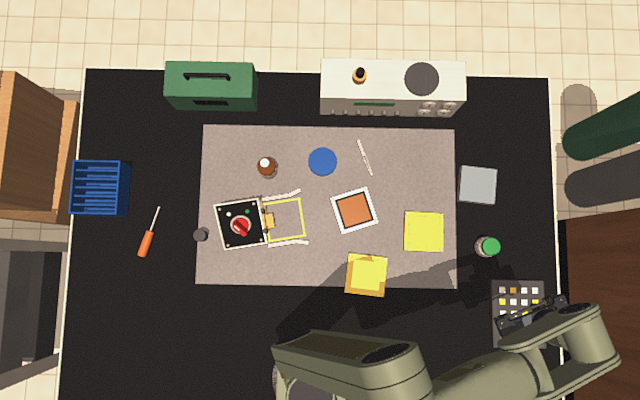

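View pics/side0.png

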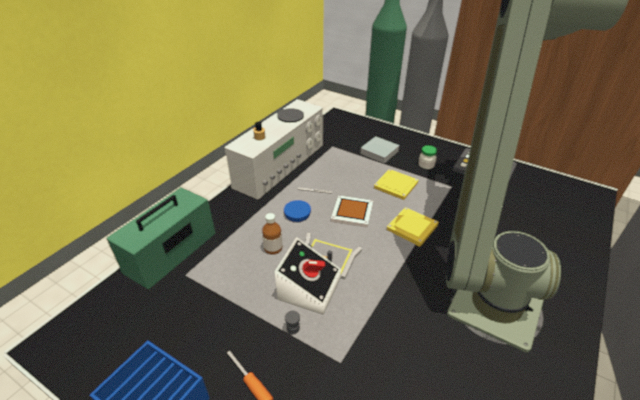

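The top view shows the mask_frame candidates: white with an amber top at (354,210), and yellow ones at (424,231) and (367,274). The white/amber one fits the description. The dock is at about (284,220) and the knob at (241,226). Next I'll enlarge both views to confirm and measure.

```bash
cat > h.py <<'E'
import numpy as np, cv2
from scipy.spatial.transform import Rotation as R
from workcell import state, grab_frame, camera_model
def ray(n,p):
    m=camera_model(n); d=np.array([(p[0]-m['cx'])/m['fx'],-(p[1]-m['cy'])/m['fy'],-1])
    return m['origin'], R.from_euler('xyz',m['rotation'],degrees=True).apply(d)
def onz(n,p,z):
    o,d=ray(n,p); return o+d*(z-o[2])/d[2]
def tri(pt,ps):
    A=[];b=[]
    for n,p in(('top',pt),('side',ps)):
        o,d=ray(n,p); d=d/np.linalg.norm(d); P=np.eye(3)-np.outer(d,d); A.append(P); b.append(P@o)
    x,*_=np.linalg.lstsq(np.vstack(A),np.hstack(b),rcond=None)
    return x, [np.linalg.norm(A[i]@x-b[i]) for i in(0,1)]
def proj(n,X):
    m=camera_model(n); c=R.from_euler('xyz',m['rotation'],degrees=True).inv().apply(np.atleast_2d(X)-m['origin'])
    return np.c_[m['cx']+m['fx']*c[:,0]/-c[:,2], m['cy']+m['fy']*c[:,1]/c[:,2]]
E
python3 - <<'E'
import cv2
a=cv2.imread('pics/top0.png')[180:260,205:390]; b=cv2.imread('pics/side0.png')[190:315,265:385]
cv2.imwrite('pics/topc.png',cv2.resize(a,None,fx=4.3,fy=4.3,interpolation=cv2.INTER_CUBIC))
cv2.imwrite('pics/sidec.png',cv2.resize(b,None,fx=4.6,fy=4.6,interpolation=cv2.INTER_CUBIC))
E
```

```text
(no output)
```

View pics/topc.png

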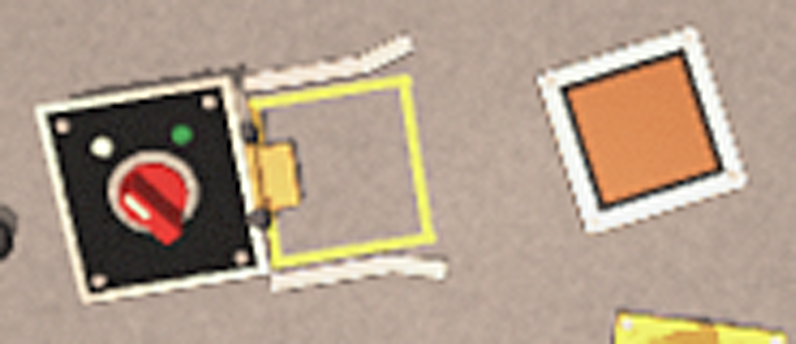

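View pics/sidec.png

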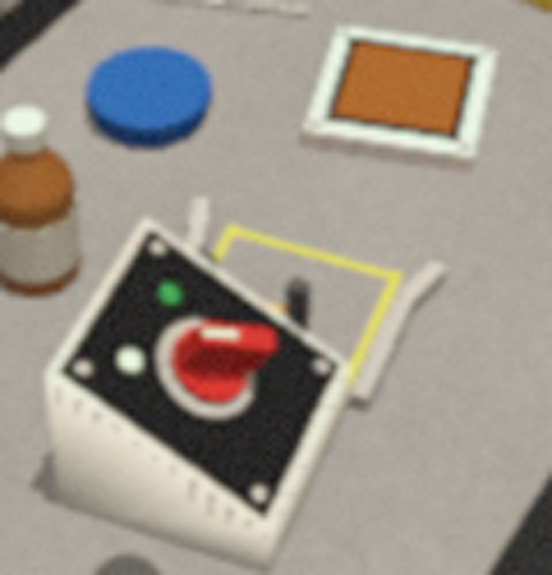

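Confirmed: the white frame with amber glass is at topc (643,130), the yellow dock outline at topc corners (409,77), (434,241), (275,265), (252,101), and the knob disc at (153,193) with its pointer toward the white dot at (102,147).

```bash
python3 - <<'E'
from h import *
from scipy.optimize import least_squares
T=lambda l:(np.array(l,float)+.5)/4.3-.5+[205,180]
S=lambda l:(np.array(l,float)+.5)/4.6-.5+[265,190]
fr=T([(541,77),(692,28),(746,181),(591,233)]); fs=S([(308,130),(340,27),(495,48),(475,157)])
for a,b in zip(fr,fs): print('frame corner',*tri(a,b))
P=np.array([onz('top',p,18) for p in fr])[:,:2]
print('frame c',P.mean(0),'sides',np.linalg.norm(P-np.roll(P,-1,0),axis=1))
e=(P[3]-P[0])+(P[2]-P[1]); print('edge -x dir',np.degrees(np.arctan2(-e[1],-e[0])));e=(P[0]-P[1])+(P[3]-P[2]);print('edge y dir -90',np.degrees(np.arctan2(e[1],e[0]))-90)
do=T([(252,101),(409,77),(434,241),(275,265)])
D=np.array([onz('top',p,0) for p in do])[:,:2]; print('outline sides',np.linalg.norm(D-np.roll(D,-1,0),axis=1),D.mean(0))
print('outline tri',tri(do[1],S((228,228))),tri(do[2],S((400,273))))
# box top corners in dock axes (outer)
bt=T([(38,106),(228,77),(265,270),(85,302)]); bx=[(65,190,115),(65,60,115),(-65,60,40),(-65,190,40)]
bs=S([(62,378),(148,220),(350,365),(268,520)])
for a,b in zip(bt,bs): print('box tri',*tri(a,b))
X=np.array(bx,float); O=np.array([(60,60,0),(60,-60,0),(-60,-60,0),(-60,60,0)],float)
def res(v,full=True):
    r=R.from_euler('z',v[2]); f=lambda Q:r.apply(Q)+[v[0],v[1],0]
    return np.r_[(proj('top',f(X))-bt).ravel(),(proj('top',f(O[1:3]))-do[1:3]).ravel(),(proj('side',f(X))-bs).ravel()]
s=least_squares(res,[460,60,.1],loss='soft_l1'); v=s.x
print('dock',v[:2],np.degrees(v[2])); print(res(v).round(1))
r=R.from_euler('z',v[2]); c=P.mean(0)-v[:2]
print('frame in dock',r.inv().apply([*c,0]))
k=r.apply([-16.5,125,106])+[v[0],v[1],0]; print('knob',k,proj('top',k)*1,'side',proj('side',k))
print('knob crop px',(proj('top',k)-[205,180])*4.3,(proj('side',k)-[265,190])*4.6)
# bar ends for pointer
n=np.array([-.5,0,np.sqrt(.75)]);up=np.array([np.sqrt(.75),0,.5]);lf=np.array([0,1,0])
kd=np.array([-16.5,125,106])
for d in (20,30,34.4,40,45):
    a=np.radians(d); t=up*np.cos(a)+lf*np.sin(a)
    e=[r.apply(kd+9*n+q*23*t)+[v[0],v[1],0] for q in(1,-1)]
    print(d,((proj('top',e)-[205,180])*4.3).round().tolist(),((proj('side',e)-[265,190])*4.6).round().tolist())
# disc centre and dots on panel
dc=r.apply(kd-24*n)+[v[0],v[1],0];print('disc',(proj('top',dc)-[205,180])*4.3)
for nm,c in(('w',(102,147)),('g',(182,135)),('wpt',(127,197))):
    o,d=ray('top',T(c)); h=-33 if nm!='wpt' else 9
    q=r.apply(kd+h*n)+[v[0],v[1],0]; N=r.apply(n); x=o+d*(N@(q-o))/(N@d); l=r.inv().apply(x-q); print(nm,np.degrees(np.arctan2(l@lf,l@up)),np.linalg.norm(l))
E
```

```text
frame corner [542.75170221 -51.78970918   8.33354455] [np.float64(0.5593984219750154), np.float64(0.5593984219751218)]
frame corner [ 580.36514699 -160.77032243   11.1274368 ] [np.float64(0.49539120360774325), np.float64(0.495391203607865)]
frame corner [ 470.38303304 -200.07456072   11.92050084] [np.float64(0.9893969068836742), np.float64(0.9893969068837842)]
frame corner [430.63632347 -89.51425807   8.34979315] [np.float64(0.4653787949230299), np.float64(0.46537879492265277)]
frame c [ 504.66964282 -125.20588827] sides [114.94802613 116.73585199 117.27598748 117.44837017]
edge -x dir 19.149237845427585
edge y dir -90 19.395650163621355
outline sides [115.29061158 120.48835407 115.55299211 120.01230374] [472.19548606  90.26411048]
outline tri (array([544.71473879,  45.24818686,  -8.33332165]), [np.float64(2.6046828496979963), np.float64(2.6046828496980057)]) (array([424.8518093 ,  23.87850553,  -4.31942751]), [np.float64(2.153433504278616), np.float64(2.1534335042780484)])
box tri [500.86506502 288.70572667 106.21708437] [np.float64(3.2029792923413294), np.float64(3.2029792923410696
[... 543 characters left out ...]
   0.        ]
knob [433.56684642 212.43008925 106.        ] [[239.3325898  228.96734263]] side [[316.07341519 262.91547809]]
knob crop px [[147.63013613 210.55957332]] [[234.93770989 335.41119923]]
20 [[129.0, 190.0], [165.0, 243.0]] [[205.0, 315.0], [279.0, 341.0]]
30 [[124.0, 193.0], [170.0, 240.0]] [[205.0, 322.0], [279.0, 335.0]]
34.4 [[122.0, 194.0], [172.0, 238.0]] [[206.0, 325.0], [279.0, 332.0]]
40 [[120.0, 197.0], [174.0, 236.0]] [[206.0, 328.0], [278.0, 328.0]]
45 [[118.0, 199.0], [176.0, 234.0]] [[207.0, 332.0], [277.0, 325.0]]
disc [[149.7971579  194.93345422]]
w 35.059645827140834 46.73150798029401
g -36.382514007415125 46.84399142049476
wpt 31.227274208183957 20.89853143042797
```

```bash
cat >> h.py <<'E'
D=np.array([472,91.5,0]); DY=10.2
def dock(p): return R.from_euler('z',DY,degrees=True).apply(p)+D
def und(p): return R.from_euler('z',-DY,degrees=True).apply(np.array(p)-D)
def rel(pos,rot):
    s=state(); r0=R.from_euler('xyz',s['ee_rot'],degrees=True); r1=rot if isinstance(rot,R) else R.from_euler('xyz',rot,degrees=True)
    rv=(r0.inv()*r1).as_rotvec(degrees=True); print('turn',rv.round(2),'shift',r0.inv().apply(np.array(pos)-s['ee_pos']).round(1))
E
python3 - <<'E'
from h import *
p=dock([0,-318,213]); print(p); rel(p,[180,0,100.2])
print([onz('top',q,0)[:2].round() for q in((424,231),(367,274),(487,247),(365,157),(478,184))])
E
```

```text
[ 528.31294742 -221.47420333  213.        ]
turn [-8.00e-02 -6.00e-02 -7.85e+01] shift [ 409.  -173.4    0.5]
[array([ 444., -345.]), array([ 309., -168.]), array([ 399., -540.]), array([ 675., -160.]), array([ 595., -517.])]
```

Request:
{"api": "carry_out", "payload": {
  "commands": [
    [0,0,-78.5,409,-173.4,0,0.5],
    [0,0,-78.5,409,-173.4,0,0.5],
    [0,0,-78.5,409,-173.4,0,0.5],
    [0,0,-78.5,409,-173.4,0,0.5],
    [0,0,-78.5,409,-173.4,0,0.5],
    [0,0,-78.5,409,-173.4,0,0.5],
    [0,0,-78.5,409,-173.4,0,0.5],
    [0,0,-78.5,409,-173.4,0,0.5],
    [0,0,-78.5,409,-173.4,0,0.5],
    [0,0,-78.5,409,-173.4,0,0.5],
    [0,0,-78.5,409,-173.4,0,0.5],
    [0,0,-78.5,409,-173.4,0,0.5],
    [0,0,-78.5,409,-173.4,0,0.5],
    [0,0,-78.5,409,-173.4,0,0.5],
    [0,0,-78.5,409,-173.4,0,0.5],
    [0,0,-78.5,409,-173.4,0,0.5]
  ]
}}

```text
time_s: 1.7
ee_pos: [528.2, -222.4, 214.1]
ee_rot: [180.0, 0.0, 100.1]
force: [-0.1, -0.6, -0.5]
gripper_width: 68.6
gripper_force: 0.0
```

```bash
python3 - <<'E'
from h import *
s=state(); print(s['time_s'],s['ee_pos'],s['ee_rot'],s['gripper_width']); rel(dock([0,-318,6]),[180,0,100.2])
E
```

```text
1.7 [ 528.22477176 -222.37595554  214.07486073] [1.79989730e+02 1.10875368e-02 1.00143137e+02] 68.56309204776694
turn [ 0.01  0.01 -0.06] shift [9.000e-01 2.000e-01 2.081e+02]
```

Request:
{"api": "carry_out", "payload": {
  "commands": [
    [0,0,0,0,0,45,0.5],
    [0,0,0,0,0,90,0.5],
    [0,0,0,0,0,135,0.5],
    [0,0,0,0,0,175,0.5],
    [0,0,0,0,0,195,0.5],
    [0,0,0,0,0,206,0.5],
    [0,0,0,0,0,206,0.5],
    [0,0,0,8,0,206,0.5],
    [0,0,0,16,0,206,0.5],
    [0,0,0,24,0,206,0.5],
    [0,0,0,31,0,206,0.5],
    [0,0,0,38,0,206,0.5],
    [0,0,0,45,0,206,0.5],
    [0,0,0,52,0,206,0.5],
    [0,0,0,59,0,206,0.5],
    [0,0,0,66,0,206,0.5],
    [0,0,0,73,0,206,0.5],
    [0,0,0,80,0,206,0.5],
    [0,0,0,87,0,206,0.5],
    [0,0,0,94,0,206,0.5]
  ]
}}

```text
time_s: 3.7
ee_pos: [513.4, -129.7, 9.0]
ee_rot: [179.8, 0.1, 100.2]
force: [1.3, -4.9, 3.4]
gripper_width: 68.6
gripper_force: 2.8
```

```bash
python3 - <<'E'
from h import *
s=state(); print(und(s['ee_pos']))
a=grab_frame('top')[175:275,220:400,::-1]; cv2.imwrite('pics/t1.png',cv2.resize(a,None,fx=4.3,fy=4.3,interpolation=cv2.INTER_CUBIC))
E
```

```text
[   1.541369   -225.03049714    8.99866899]
```

View pics/t1.png

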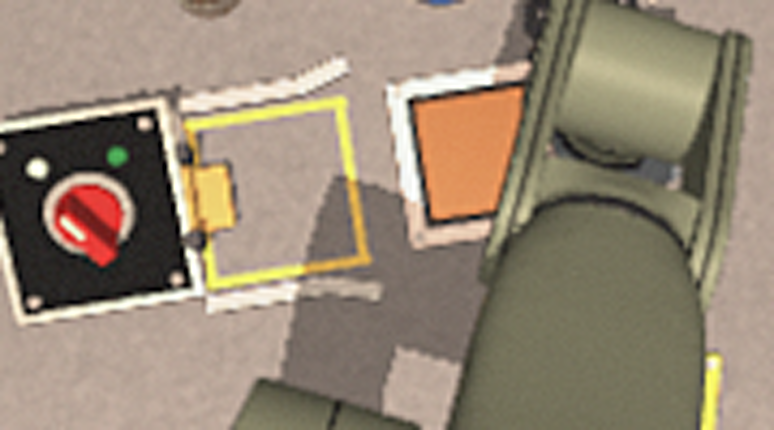

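The frame is now square to the dock (leading edge (388,86)-(412,247) in the crop), about 4 mm to +x. I'll keep pushing with a slight drift to -x.

Request:
{"api": "carry_out", "payload": {
  "commands": [
    [0,0,0,6,0,0,0.5],
    [0,0,0,12,-0.5,0,0.5],
    [0,0,0,18,-1,0,0.5],
    [0,0,0,24,-1.5,0,0.5],
    [0,0,0,30,-2,0,0.5],
    [0,0,0,36,-2.5,0,0.5],
    [0,0,0,42,-3,0,0.5],
    [0,0,0,48,-3.5,0,0.5],
    [0,0,0,54,-4,0,0.5],
    [0,0,0,60,-4,0,0.5],
    [0,0,0,66,-4,0,0.5],
    [0,0,0,72,-4,0,0.5],
    [0,0,0,78,-4,0,0.5],
    [0,0,0,84,-4,0,0.5],
    [0,0,0,90,-4,0,0.5],
    [0,0,0,96,-4,0,0.5],
    [0,0,0,102,-4,0,0.5],
    [0,0,0,108,-4,0,0.5],
    [0,0,0,114,-4,0,0.5],
    [0,0,0,120,-4,0,0.5]
  ]
}}

```text
time_s: 5.75
ee_pos: [487.8, -12.3, 8.8]
ee_rot: [179.8, 0.1, 100.2]
force: [1.4, -6.5, 5.8]
gripper_width: 68.4
gripper_force: 3.2
```

```bash
python3 - <<'E'
from h import *
s=state(); print(und(s['ee_pos']),s['force'])
a=grab_frame('top')[175:275,220:400,::-1]; cv2.imwrite('pics/t2.png',cv2.resize(a,None,fx=4.3,fy=4.3,interpolation=cv2.INTER_CUBIC))
E
```

```text
[  -2.86653981 -104.94290675    8.7675816 ] [ 1.35681863 -6.5324761   5.76881378]
```

View pics/t2.png

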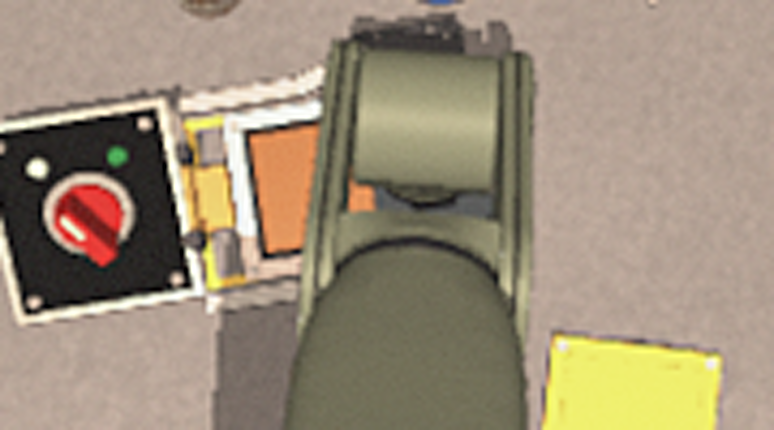

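The frame is between the rails with its leading edge at crop x≈228-243, about 30 mm short. I'll push on gently until the wall stops it.

Request:
{"api": "carry_out", "payload": {
  "commands": [
    [0,0,0,5,0,0,0.5],
    [0,0,0,10,0,0,0.5],
    [0,0,0,15,0,0,0.5],
    [0,0,0,19,0,0,0.5],
    [0,0,0,22,0,0,0.5],
    [0,0,0,24,0,0,0.5],
    [0,0,0,25,0,0,0.5],
    [0,0,0,26,0,0,0.5]
  ]
}}

```text
time_s: 6.6
ee_pos: [482.8, 13.1, 8.6]
ee_rot: [179.9, 0.1, 100.2]
force: [0.4, -5.5, 5.4]
gripper_width: 68.2
gripper_force: 3.3
```

Request:
{"api": "carry_out", "payload": {
  "commands": [
    [0,0,0,1,0,0,0.5],
    [0,0,0,2,0,0,0.5],
    [0,0,0,2,0,0,0.5]
  ]
}}

```text
time_s: 6.9
ee_pos: [482.4, 15.1, 8.5]
ee_rot: [179.9, 0.1, 100.2]
force: [1.2, -6.7, 4.7]
gripper_width: 68.4
gripper_force: 2.9
```

Request:
{"api": "carry_out", "payload": {
  "commands": [
    [0,0,0,1,0,0,0.5],
    [0,0,0,2,0,0,0.5],
    [0,0,0,2,0,0,0.5]
  ]
}}

```text
time_s: 7.2
ee_pos: [482.0, 17.1, 8.5]
ee_rot: [179.9, 0.1, 100.2]
force: [1.5, -5.7, 5.0]
gripper_width: 68.6
gripper_force: 3.0
```

Request:
{"api": "carry_out", "payload": {
  "commands": [
    [0,0,0,1,0,0,0.5],
    [0,0,0,2,0,0,0.5],
    [0,0,0,2,0,0,0.5]
  ]
}}

```text
time_s: 7.5
ee_pos: [482.3, 17.5, 8.6]
ee_rot: [179.9, 0.2, 100.3]
force: [2.4, -13.2, 5.0]
gripper_width: 68.4
gripper_force: 6.8
```

Request:
{"api": "carry_out", "payload": {
  "commands": [
    [0,0,0,1,0,0,0.5],
    [0,0,0,2,0,0,0.5],
    [0,0,0,2,0,0,0.5]
  ]
}}

```text
time_s: 7.8
ee_pos: [482.3, 17.6, 8.7]
ee_rot: [179.9, 0.4, 100.4]
force: [2.5, -22.2, 4.3]
gripper_width: 68.5
gripper_force: 11.2
```

```bash
python3 - <<'E'
from h import *
s=state(); print(und(s['ee_pos']),s['force'])
n=np.array([-.5,0,np.sqrt(.75)]);up=np.array([np.sqrt(.75),0,.5]);lf=np.array([0,1.,0])
rz=R.from_euler('z',DY,degrees=True)
for a in(34.4,-34.4,-40):
    t=up*np.cos(np.radians(a))+lf*np.sin(np.radians(a))
    for sg in(1,-1):  # tool x along +-bar, z = -n ; y perpendicular to bar
        x=sg*t; z=-n; M=rz.as_matrix()@np.c_[x,np.cross(z,x),z]
        print(a,sg,R.from_matrix(M).as_euler('xyz',degrees=True).round(1)); rel(dock(np.array([-16.5,125,106])+80*n),R.from_matrix(M))
E
```

```text
[ -2.97914458 -74.50091468   8.67458803] [  2.52006918 -22.21731046   4.32313392]
34.4 1 [161.9 -24.4  48.5]
turn [-27.32  14.8   54.62] shift [ 198.5  -52.4 -168.1]
34.4 -1 [-161.9   24.4 -131.5]
turn [ -17.36  -32.06 -120.73] shift [ 198.5  -52.4 -168.1]
-34.4 1 [-161.9  -24.4  -28.1]
turn [-16.68  32.51 121.37] shift [ 198.5  -52.4 -168.1]
-34.4 -1 [161.9  24.4 151.9]
turn [-27.62 -14.17 -53.97] shift [ 198.5  -52.4 -168.1]
-40 1 [-159.6  -22.5  -33.9]
turn [-15.37  33.94 126.75] shift [ 198.5  -52.4 -168.1]
-40 -1 [159.6  22.5 146.1]
turn [-28.07 -12.71 -48.51] shift [ 198.5  -52.4 -168.1]
```

The frame is stopped against the wall: 22 N, with no further travel. I'll retreat and rise.

Request:
{"api": "carry_out", "payload": {
  "commands": [
    [0,0,0,-8,0,0,0.5],
    [0,0,0,-20,0,0,0.5],
    [0,0,0,-30,0,0,0.5],
    [0,0,0,-30,0,-40,0.5],
    [0,0,0,-30,0,-90,0.5],
    [0,0,0,-30,0,-140,0.5],
    [0,0,0,-30,0,-190,0.5],
    [0,0,0,-30,0,-230,0.5],
    [0,0,0,-30,0,-230,0.5]
  ]
}}

```text
time_s: 8.7
ee_pos: [489.0, -8.1, 243.7]
ee_rot: [179.3, 0.1, 100.2]
force: [0.4, 0.1, -0.2]
gripper_width: 68.4
gripper_force: 0.0
```

```bash
cat >> h.py <<'E'
n=np.array([-.5,0,np.sqrt(.75)]);up=np.array([np.sqrt(.75),0,.5]);lf=np.array([0,1.,0])
def knob(h,a=34.4,sg=-1):
    t=up*np.cos(np.radians(a))+lf*np.sin(np.radians(a)); x=sg*t; M=R.from_euler('z',DY,degrees=True).as_matrix()@np.c_[x,np.cross(-n,x),-n]
    rel(dock(np.array([-16.5,125,106])+h*n),R.from_matrix(M))
E
python3 - <<'E'
from h import *
s=state();print(s['ee_pos'],s['qpos']); knob(90)
b=grab_frame('side')[190:315,265:385,::-1]; cv2.imwrite('pics/s3.png',cv2.resize(b,None,fx=4.6,fy=4.6,interpolation=cv2.INTER_CUBIC))
E
```

```text
[488.95411916  -8.1296506  243.68361525] [-2.33001443e+00  9.06668676e+00  9.78405274e+01  4.57696056e-02
  7.24142726e+01 -1.25366107e+01]
turn [ -16.83  -31.65 -121.15] shift [226.2 -61.3  58.6]
```

View pics/s3.png

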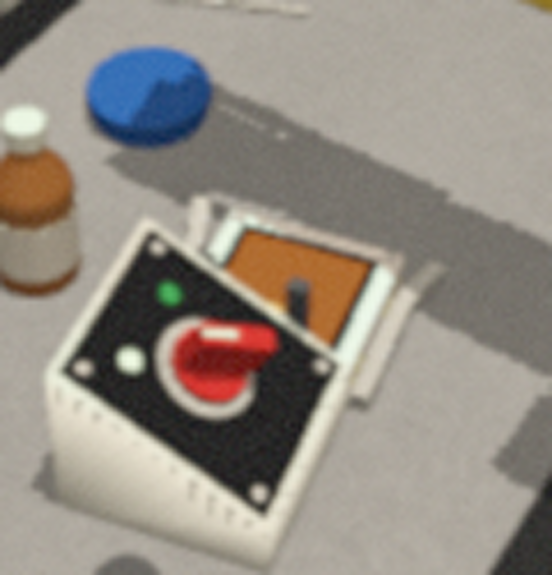

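The side view shows the frame home: its white border covers the yellow outline, flat between the rails. The knob is still at the white dot. I'll move to a pre-grasp on its axis.

Request:
{"api": "carry_out", "payload": {
  "commands": [
    [-17,-31.5,-121,226,-61,20,0.5],
    [-17,-31.5,-121,226,-61,20,0.5],
    [-17,-31.5,-121,226,-61,20,0.5],
    [-17,-31.5,-121,226,-61,20,0.5],
    [-17,-31.5,-121,226,-61,20,0.5],
    [-17,-31.5,-121,226,-61,20,0.5],
    [-17,-31.5,-121,226,-61,20,0.5],
    [-17,-31.5,-121,226,-61,20,0.5],
    [-17,-31.5,-121,226,-61,20,0.5],
    [-17,-31.5,-121,226,-61,20,0.5],
    [-17,-31.5,-121,226,-61,20,0.5],
    [-17,-31.5,-121,226,-61,20,0.5],
    [-17,-31.5,-121,226,-61,20,0.5],
    [-17,-31.5,-121,226,-61,20,0.5],
    [-17,-31.5,-121,226,-61,20,0.5],
    [-17,-31.5,-121,226,-61,20,0.5],
    [-17,-31.5,-121,226,-61,58,0.5],
    [-17,-31.5,-121,226,-61,58,0.5],
    [-17,-31.5,-121,226,-61,58,0.5]
  ]
}}

```text
time_s: 10.65
ee_pos: [385.5, 203.3, 179.1]
ee_rot: [-162.7, 23.9, -131.9]
force: [0.1, 0.3, 0.7]
gripper_width: 68.6
gripper_force: 0.0
```

```bash
python3 - <<'E'
from h import *
s=state();print(s['ee_pos'],s['qpos']); knob(90);knob(-17)
E
```

```text
[385.51511748 203.3476769  179.05154418] [ 35.34350742  -4.33169684 129.04816158 -23.68733403  30.59838606
 -81.18346055]
turn [ 0.61 -0.62 -0.25] shift [-4.5 -3.5 -2.4]
turn [ 0.61 -0.62 -0.25] shift [ -5.7  -4.7 104.6]
```

Request:
{"api": "carry_out", "payload": {
  "commands": [
    [0.6,-0.6,0,-5,-4,0,0.5],
    [0.6,-0.6,0,-5,-4,0,0.5],
    [0.6,-0.6,0,-5,-4,20,0.5],
    [0.6,-0.6,0,-5,-4,40,0.5],
    [0.6,-0.6,0,-5,-4,60,0.5],
    [0.6,-0.6,0,-5,-4,60,0.5],
    [0.6,-0.6,0,-5,-4,60,0.5]
  ]
}}

```text
time_s: 11.35
ee_pos: [420.7, 209.6, 131.3]
ee_rot: [-162.0, 24.6, -131.7]
force: [-1.1, 0.6, 0.1]
gripper_width: 68.6
gripper_force: 0.0
```

```bash
python3 - <<'E'
from h import *
s=state();print(s['force']); knob(-16)
E
```

```text
[-1.05198801  0.64798826  0.07761397]
turn [-0.05  0.17 -0.26] shift [ 1.4  0.5 44.5]
```

Request:
{"api": "carry_out", "payload": {
  "commands": [
    [0,0,0,1.4,0.5,15,0.5],
    [0,0,0,1.4,0.5,30,0.5],
    [0,0,0,1.4,0.5,40,0.5],
    [0,0,0,1.4,0.5,44,0.5],
    [0,0,0,1.4,0.5,44,0.5]
  ]
}}

```text
time_s: 11.85
ee_pos: [441.2, 213.0, 92.7]
ee_rot: [-161.9, 24.6, -131.6]
force: [-0.1, 0.3, -0.1]
gripper_width: 68.5
gripper_force: 0.0
```

Request:
{"api": "carry_out", "payload": {
  "commands": [
    [0,0,0,0,0,0,-0.6],
    [0,0,0,0,0,0,-0.8],
    [0,0,0,0,0,0,-0.9],
    [0,0,0,0,0,0,-1],
    [0,0,0,0,0,0,-1],
    [0,0,0,0,0,0,-1],
    [0,0,0,0,0,0,-1]
  ],
  "force": 15
}}

```text
time_s: 12.55
ee_pos: [440.2, 213.8, 91.6]
ee_rot: [-162.1, 24.7, -131.6]
force: [-17.7, 12.5, -0.9]
gripper_width: 15.2
gripper_force: 9.8
```

```bash
python3 - <<'E'
from h import *
s=state();print(s['force'],s['torque'],s['gripper_width'],s['qpos']); knob(-16)
E
```

```text
[-17.70853282  12.54716894  -0.89545578] [2.04163961 2.95776968 1.58841732] 15.244281651807169 [ 31.62733108   8.87073825 132.88092822 -47.03703957  14.22026914
 -59.27071955]
turn [ 0.11  0.23 -0.25] shift [-0.5 -1.5  0.1]
```

```bash
python3 - <<'E'
from h import *
s=state();r=R.from_euler('xyz',s['ee_rot'],degrees=True).inv();print(r.apply(s['force']),r.apply(s['torque']))
E
```

```text
[ 2.54807466 20.47237916 -6.79811966] [-3.90437542  0.43248048 -0.09260973]
```

Side force is along +y of the tool, so I'll relieve it with a 2 mm shift.

Request:
{"api": "carry_out", "payload": {
  "commands": [
    [0,0,0,0,1,0,-1],
    [0,0,0,0,2,0,-1],
    [0,0,0,0,2,0,-1],
    [0,0,0,0,2,0,-1]
  ],
  "force": 15
}}

```text
time_s: 12.95
ee_pos: [439.5, 214.5, 91.3]
ee_rot: [-162.0, 24.6, -131.6]
force: [-1.9, 1.5, 0.2]
gripper_width: 13.9
gripper_force: 15.0
```

```bash
python3 - <<'E'
from h import *
s=state();r=R.from_euler('xyz',s['ee_rot'],degrees=True).inv();print(r.apply(s['force']),r.apply(s['torque']),s['gripper_width'])
E
```

```text
[ 0.09731481  2.21469886 -1.01847205] [-0.831795    0.14932344 -0.08473125] 13.90409102870071
```

Request:
{"api": "carry_out", "payload": {
  "commands": [
    [0,0,4,0,0,0,-1],
    [0,0,8,0,0,0,-1],
    [0,0,12,0,0,0,-1],
    [0,0,16,0,0,0,-1],
    [0,0,20,0,0,0,-1],
    [0,0,24,0,0,0,-1],
    [0,0,28,0,0,0,-1],
    [0,0,32,0,0,0,-1],
    [0,0,36,0,0,0,-1]
  ]
}}

```text
time_s: 13.85
ee_pos: [439.2, 215.3, 91.2]
ee_rot: [178.6, 30.1, -172.1]
force: [-3.9, 5.8, 0.6]
gripper_width: 14.0
gripper_force: 15.0
```

```bash
python3 - <<'E'
from h import *
s=state();r=R.from_euler('xyz',s['ee_rot'],degrees=True).inv();print(r.apply(s['force']),r.apply(s['torque']),s['gripper_width'],s['qpos'])
E
```

```text
[ 2.31025394  6.28089001 -1.90727996] [-1.18363064  1.01065446  0.03243044] 14.018402688359373 [ 31.96088338   8.91972535 132.92684591 -47.65681826  14.30769309
 -22.18482253]
```

Low forces, so I'll continue to the end.

Request:
{"api": "carry_out", "payload": {
  "commands": [
    [0,0,4,0,0.5,0,-1],
    [0,0,8,0,0.5,0,-1],
    [0,0,12,0,0.5,0,-1],
    [0,0,16,0,0.5,0,-1],
    [0,0,20,0,0.5,0,-1],
    [0,0,24,0,0.5,0,-1],
    [0,0,28,0,0.5,0,-1],
    [0,0,31,0,0.5,0,-1],
    [0,0,33,0,0.5,0,-1],
    [0,0,33,0,0.5,0,-1]
  ]
}}

```text
time_s: 14.85
ee_pos: [439.3, 216.2, 91.3]
ee_rot: [161.5, 24.2, 151.5]
force: [-4.5, 6.0, -0.4]
gripper_width: 14.1
gripper_force: 15.0
```

```bash
python3 - <<'E'
from h import *
s=state();r=R.from_euler('xyz',s['ee_rot'],degrees=True).inv();print(r.apply(s['force']),r.apply(s['torque']),s['gripper_width'],s['qpos']);knob(-16,-34.4)
E
```

```text
[ 6.39338754  3.74251446 -1.30425818] [-0.48958584  1.41213524 -0.44306628] 14.078882212710914 [ 32.05227773   8.94248835 132.88363589 -47.75088699  14.31523565
  10.73274422]
turn [ 0.31  0.   -0.38] shift [-3.4 -1.8  0.1]
```

The knob is at its end stop (0.44 Nm). I'll release it and withdraw along the axis.

Request:
{"api": "carry_out", "payload": {
  "commands": [
    [0,0,0,0,0,0,0.4],
    [0,0,0,0,0,0,0.4],
    [0,0,0,0,0,0,0.4],
    [0,0,0,0,0,0,0.4],
    [0,0,0,0,0,0,0.4],
    [0,0,0,0,0,-15,0.4],
    [0,0,0,0,0,-35,0.4],
    [0,0,0,0,0,-60,0.4],
    [0,0,0,0,0,-90,0.4],
    [0,0,0,0,0,-120,0.4],
    [0,0,0,0,0,-140,0.4],
    [0,0,0,0,0,-140,0.4]
  ]
}}

```text
time_s: 16.05
ee_pos: [370.8, 202.9, 215.2]
ee_rot: [161.3, 24.4, 151.3]
force: [0.5, 0.3, 1.1]
gripper_width: 63.8
gripper_force: 0.0
```

```bash
python3 - <<'E'
from h import *
a=grab_frame('top')[175:275,205:335,::-1]; b=grab_frame('side')[190:315,265:385,::-1]
f=lambda i:cv2.resize(i,(400,int(400*i.shape[0]/i.shape[1])),interpolation=cv2.INTER_CUBIC)
a,b=f(a),f(b); o=np.zeros((max(len(a),len(b)),800,3),np.uint8); o[:len(a),:400]=a;o[:len(b),400:]=b; cv2.imwrite('pics/f.png',o)
E
```

```text
(no output)
```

View pics/f.png

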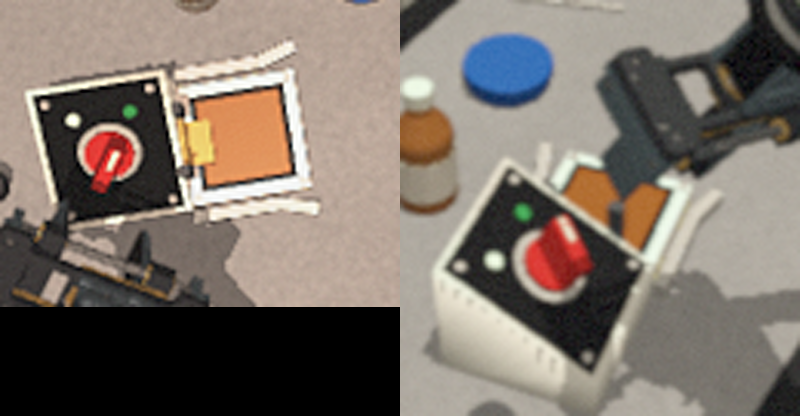

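The pointer, at (112,160) in the left half, points to the green dot at (130,112). The frame is home and clamped, and the arm is clear of everything.

```bash
python3 -c "
from workcell import workorder; print(workorder.job_done())"
```

```text
the job is handed in; nothing more can be done
None
```

I pushed the photomask frame home against the lock box wall and turned the knob to locked at the green dot; the job is handed in, but no verdict came back.

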